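# Press both clip rows of a wiring block home, turning it end for end between pulls

## Robot

A 7-joint arm with a two-finger parallel gripper is mounted at the origin on a cart in front of the work surface, level with it; the furniture and walls round the work are solid. World frame = base frame: x ahead of the robot, y to its left, z up, the work surface at z = 0. Lengths are in mm, angles in rad, forces in N, time in s.
With the tool pointing down it reaches from about 400 to 875 mm from the base axis. Payload 4.4 kg.
Tool frame: the origin (TCP) lies midway between the tips of the shut fingers; the grasp point (between the pads) lies 19 mm behind it (ctrl.grip_point_offset is the distance from the TCP to the grasp point, in mm); z points along the fingers, y is the line along which they close (so a half turn about z gives the same grasp; the last joint's range is limited). The gripper opens to 85 mm and grips with 20 to 120 N. Pads are 22 mm wide; open, the fingers measure 114 mm over their backs; the gripper's body (76 mm by 85 mm) begins 54 mm behind the grasp point. The pads swing forward as they close: fully open they stand 13 mm farther back than shut.
Start: joints at [-1.411, 0.628, 0.038, 1.517, -0.027, 0.996, -0.02], TCP at [145.5, 633.52, 231.313] pointing down, gripper open.
Joint ranges: [-3.06, 3.06], [-0.37, 2.12], [-1.25, 1.32], [0.18, 2.47], [-1.1, 4.24], [0.23, 1.98], [-2.94, 2.94]. Speed limits (rad/s): [2.57, 2.57, 3.14, 3.14, 3.14, 3.14, 3.14].

## Interface

Orientations are given as [roll, pitch, yaw] about the fixed x, y, z axes, in that order (R = Rz(yaw) Ry(pitch) Rx(roll)).
In Python, from cell import ctrl gives the robot as it stands.
- The arm moves only by the shell command python3 nudge.py 'ROWS'. ROWS is a JSON object with one list for each field, all of the same length, 1 to 12, a row being the entries at one place: x, y, z (the shift in shares of the most that a row can go, 1 being 50 mm), rx, ry, rz (a rotation vector in units of 0.25 rad), finger_gap (the finger opening in mm); each row shifts and turns the commanded pose from where the row before left it, along the tool's axes as they then stand; what a row does not reach is not made up. A row lasts 1/10 s, in which the tool goes at most 50 mm and 0.15 rad, less where a joint would pass 70% of its speed; a pose out of reach is approached as far as the arm can. The fingers move at their own pace and stop on an object; the grip force is fixed at half the most. Time passes only in rows, so rows that do not move let the fingers close. It prints the time, the measured TCP pose, the force, the opening and the grip force at its end. Input that does not fit is refused with a message, and nothing moves.
- ctrl.read_state(): the state, without advancing time (a new reading comes with each control period).
- ctrl.get_image(name): name is "side" or "top"; returns the picture (384x512x3 uint8, blue, green, red); there is no depth.
- ctrl.calibration(name): a dict with "fx", "fy", "cx", "cy" (pixels), "k1" (the pictures are not rectified: a ray, as slopes to the right and down, at radius r is drawn at 1 + k1 r^2 times it, then the intrinsics apply), "rvec" (rotation vector, rad) and "tvec" (3), from world to camera coordinates, as OpenCV has them. Camera axes: x right, y down, z forward; pixel columns grow to the right and rows downward; lengths in mm; the calibration is good to about 2 mm. A picture is of the moment at which its call begins. calibration takes no time and is no camera call.
- ctrl.finish_job(): hands the job in; it is judged then, once.
The state is a dict: "clock": time; "qpos": joint angles; "qd": joint speeds; "tau": joint torques, N m; "eef_pos": TCP position; "tool_rot": TCP orientation; "force": force on the tool from outside, world axes, zero at the start; "torque": the same for the moment, N m; "width": finger opening in mm; "gripper_force": force on a finger pad.
Only numpy, scipy, OpenCV 4.12 (cv2) and the standard library are available. Lean on these libraries where they do the work, as an engineer would, in place of code of your own. Each camera call takes 0.05 s, during which the arm holds its last target. There are 200 camera calls.

## Task

Seat both clip rows of the wiring block with the hand lever press: lay the block in the press's nest, pull the lever down so that the blade drives the row beneath it fully home, then turn the block end for end and press its other row home in the same way; do not push the rows in by hand. Leave the finished block lying flat in the nest with the lever back up, and do not disturb the other things on the bench.

Things in the scene. Friction and masses are not known exactly. Their poses are not given: they have to be found in the camera images.
- press: hand lever press, fixed on the bench: grey base plate, top 12 mm above the bench, with a nest of four low bent-steel corner brackets and beside it the lever's hinge between two cheeks (y 73 to 107 mm, x within 35 mm, up to z = 63 mm). Origin on the bench (z = 0) under the nest's centre; z up; x along the hinge axis. The plate spans x -75 to 75 mm, y -60 to 130 mm
- press_nest (a point): centre of the nest, on the plate: where the centre of the block's underside belongs; axes as press. The block's length lies along x, either end first, 2 mm play on every side. The brackets stand 15 mm above the plate, flared out about 4 mm at the top as a lead-in; between them the middle 60 mm of the long sides is open for fingers
- press_lever: the lever; origin on the hinge axis, at y = 90 mm, z = 46 mm in the press frame; at rest its axes equal the press's. At rest it leans 10 deg past upright to the press's +y, clear of the nest. Pulled down it turns 1.745 rad about +x of the press until level, pointing to -y, with the row under its blade home; its stop is at 1.775 rad. Let go, a damped spring swings it back up in about 3 s
- press_blade (a point): middle of the blade's edge (60 mm along x, 5 mm thick), 78 mm from the hinge axis. Pulled down, it meets the block in the nest 12 mm to the press's +y side of the nest centre, so it presses only the clip row on that side. Driving a row home takes about 24 N here, which is 8 N more at the grip, over the last 0.1 rad
- press_grip (a point): centre of the black cross grip on the lever's end: a bar 24 mm thick, 46 mm long along the press's x, flat ends, 231 mm from the hinge axis. In the press frame: at rest x 0, y 148, z 270 mm; pulled down fully y -140, z 64 mm. Pinched from above by its ends (along x) it turns between the fingers as the lever swings. Swinging it takes 2 to 5 N, pressing about 12 N
- block: white plastic wiring block, loose, about 0.17 kg, 90 mm (x) by 46 mm (y); long walls 20 mm high, end cheeks (last 8 mm) 27 mm high. Origin: centre of its underside, z up. Two grey comb-like clip rows, 70 x 10 mm, along x at y = +12 mm (a) and -12 mm (b), 6 to 8 mm proud of the end cheeks at the start. Alike either end first. Grip across the 46 mm near the middle
- clip_a (a joint): how far clip row a (block's +y side) is pressed down, m: 0 = 8 mm proud, 0.008 = fully home, flush with the end cheeks. Stiff: about 24 N moves it, and it stays where it is left
- clip_b (a joint): the same for clip row b (block's -y side)
- punch_tool: yellow punch-down tool, 178 mm long, 30 mm high, loose on the bench; to be left alone. Origin at the centre of its underside
- plug_tub: clear open tub of plugs, 66 mm across, 52 mm high, loose; to be left alone. Origin at the centre of its underside
- elec_tape: roll of black tape, 62 mm across, 19 mm high, loose; to be left alone. Origin at the centre of its underside
- jacket_stripper: orange jacket stripper, 110 mm long, 19 mm high, loose; to be left alone. Origin at the centre of its underside

How it is judged:
By the outcome, as a careful person would: the job done as asked, in the order asked, and still so for the second after the job is handed in, with the robot touching nothing.
It also fails if it takes over 72 s, if anything falls off the work surface, if the arm or the gripper's body presses on something with over 40 N, if the wrist force passes 120 N, or if a joint passes its speed limit or range.

## Working session

There is one attempt and no reset: what is moved stays moved. The work goes in short steps, Python scripts to look and compute and a shell command to move; the robot and the scene stay as the last step left them, time stands still between calls to the robot, and variables do not carry over. Pictures are saved under pics/ and viewed, at most 10 in all, crops included, and the job is handed in when it is done.

```bash
ls; mkdir -p pics; python3 - <<'E'
from cell import ctrl
import cv2
for n in("side","top"):
    cv2.imwrite(f"pics/{n}0.png",cv2.resize(ctrl.get_image(n),(800,600),interpolation=cv2.INTER_CUBIC)); print(ctrl.calibration(n))
print(ctrl.read_state())
E
```

```text
cell.py
nudge.py
pics
{'fx': 359.26736170069785, 'fy': 359.26736170069785, 'cx': 256.70424912182256, 'cy': 191.34677375110635, 'k1': -0.004483098056598616, 'rvec': array([ 2.02829181, -1.00075716,  0.50122407]), 'tvec': array([-321.38013812,  409.70024308,  927.52788209])}
{'fx': 492.3540066887784, 'fy': 492.3540066887784, 'cx': 259.3153567487142, 'cy': 186.45156517636576, 'k1': -0.09429558784755107, 'rvec': array([ 1.61702764, -2.21791837,  0.64641226]), 'tvec': array([ 180.22227463,  529.5177326 , 1561.50837975])}
{'clock': 0.1, 'qpos': array([-1.41081013,  0.6292417 ,  0.0384377 ,  1.51826572, -0.02702971,
        0.99632921, -0.02002957]), 'qd': array([ 5.88131609e-05, -1.44211746e-03,  4.47297834e-04, -1.73549680e-03,
        6.06605229e-04, -3.14890550e-04,  8.84105927e-04]), 'tau': array([ 4.04028251e-03, -5.64530003e+01,  1.23082101e+00, -1.93971688e+01,
        1.12878645e-02,  5.37958796e-03,  8.86452938e-06]), 'eef_pos': array([145.34772716, 632.95771799, 230.48938858]), 'tool_rot': array([-3.13986587e+00, -1.20028655e-05,  2.91576647e+00]), 'force': array([ 0.9155218 , -0.30750799, -0.54827196]), 'torque': array([-0.00476821, -0.01710926, -0.05051669]), 'gripper_force': 0.0, 'width': 85.37481308276745}
```

View pics/side0.png

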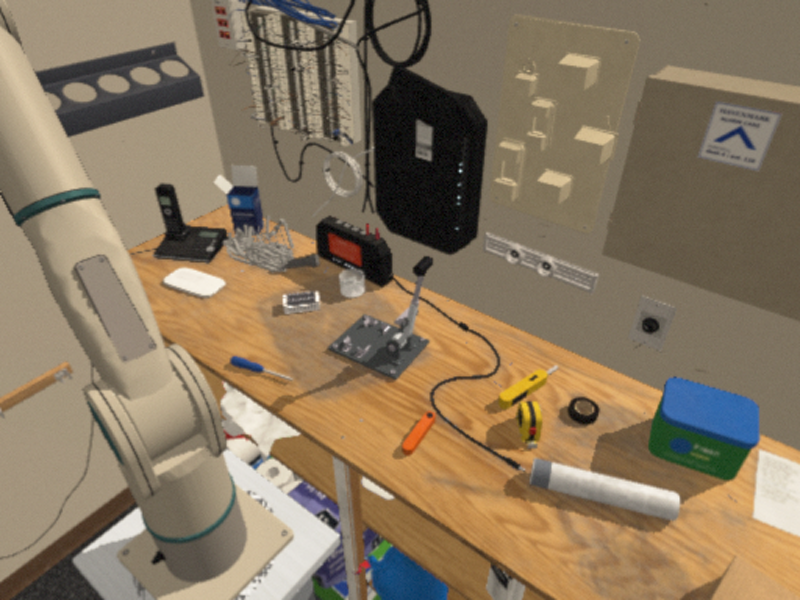

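View pics/top0.png

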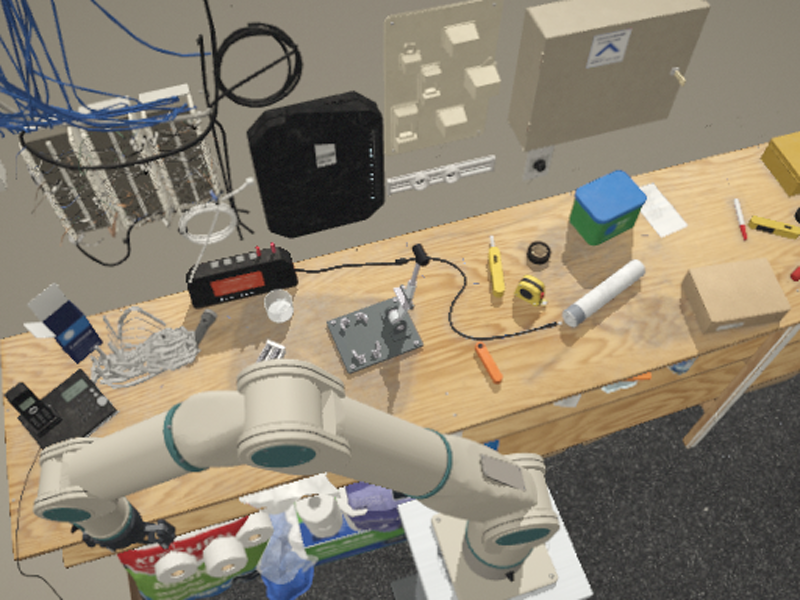

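Side view: the block is near (300,301), the press plate spans about (330..428, 315..377) and the grip is at (424,266). Top view: the plate is at (328..424, 298..372), and the block at about (270,350) is partly hidden by the arm. Next I'll get rough positions.

```bash
cat > h.py <<'E'
import numpy as np, cv2
from scipy.optimize import least_squares
from scipy.spatial.transform import Rotation as R
from cell import ctrl
C={n:ctrl.calibration(n) for n in("side","top")}
def proj(n,P):
    c=C[n];p=R.from_rotvec(c["rvec"]).apply(np.atleast_2d(P))+c["tvec"]
    s=p[:,:2]/p[:,2:];s=s*(1+c["k1"]*(s**2).sum(1,keepdims=True))
    return s*[c["fx"],c["fy"]]+[c["cx"],c["cy"]]
def onz(n,uv,z):
    return np.r_[least_squares(lambda q:(proj(n,[q[0],q[1],z])[0]-uv),[500,200]).x,z]
def tri(a,b):
    f=lambda P:np.r_[proj("side",P)[0]-a,proj("top",P)[0]-b]
    r=least_squares(f,[500,200,20]);return r.x,r.fun
def crop(n,x0,y0,w,h,s,f):
    im=ctrl.get_image(n);cv2.imwrite(f,cv2.resize(im[y0:y0+h,x0:x0+w],None,fx=s,fy=s,interpolation=cv2.INTER_CUBIC))
def tool():
    s=ctrl.read_state();return s["eef_pos"],R.from_euler("xyz",s["tool_rot"])
def go(pos,yaw=None,rot=None):
    p,r=tool();t=rot if rot is not None else R.from_euler("xyz",[np.pi,0,yaw])
    print("d tool",r.inv().apply(np.array(pos)-p).round(1),"rotvec",(r.inv()*t).as_rotvec().round(3))
E
python3 - <<'E'
from h import *
k=.64
for n,u in [("side",[(300,301),(330,345),(364,316),(428,342),(398,377),(352,283),(420,430)]),("top",[(270,350),(328,323),(413,298),(424,346),(349,372),(278,305),(488,363)])]:
    for q in u: print(n,q,onz(n,np.array(q)*k,12).round())
print(tri(np.array([424,266])*k,np.array([420,255])*k))
for n in C: print(-R.from_rotvec(C[n]["rvec"]).inv().apply(C[n]["tvec"]))
crop("side",160,160,130,95,6,"pics/s1.png")
crop("top",145,145,133,100,6,"pics/t1.png")
E
```

```text
side (300, 301) [559. 352.  12.]
side (330, 345) [482. 173.  12.]
side (364, 316) [613. 181.  12.]
side (428, 342) [630.  -2.  12.]
side (398, 377) [495. -17.  12.]
side (352, 283) [701. 299.  12.]
side (420, 430) [ 405. -141.   12.]
top (270, 350) [585. 332.  12.]
top (328, 323) [614. 184.  12.]
top (413, 298) [619. -31.  12.]
top (424, 346) [486. -14.  12.]
top (349, 372) [474. 172.  12.]
top (278, 305) [699. 287.  12.]
top (488, 363) [ 398. -141.   12.]
(array([568.62857091, -25.60002772, 266.83328735]), array([-0.19053129,  0.16804266,  0.04022247, -0.26769429]))
[-198.79268436 -556.42519907  884.48850806]
[-305.80452538  300.98822998 1602.20697636]
```

View pics/s1.png

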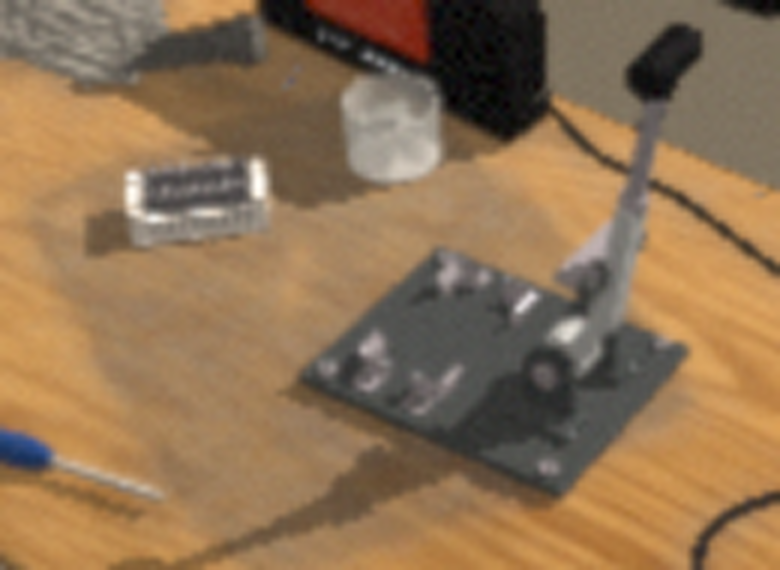

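View pics/t1.png

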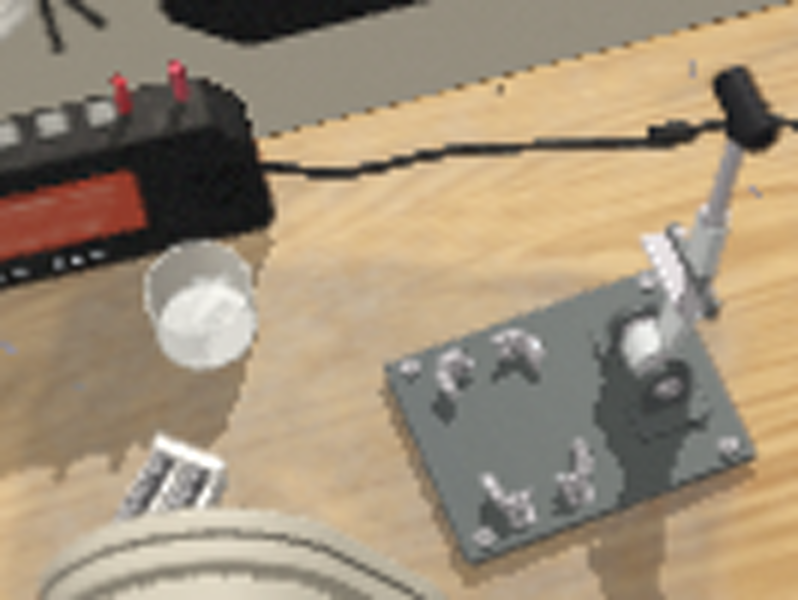

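Side crop: plate corners at (302,375), (438,248), (688,348), (558,488), grip at (665,62), block base corners at (133,246) and (269,230). Top crop: plate corners at (388,367), (668,268), (752,455), (470,560), grip at (746,108), block far cheek corners at (158,433) and (227,463).

```bash
cat >> h.py <<'E'
def fit(obs,x0,fixz=None):
    # obs: (cam,uv,localxyz); pose x,y,z,yaw
    def f(q):
        r=R.from_euler("z",q[3])
        return np.concatenate([proj(n,r.apply(l)+q[:3])[0]-uv for n,uv,l in obs])
    r=least_squares(f,x0,x_scale=[10,10,10,.1],loss="soft_l1");return r.x,f(r.x).reshape(-1,2)
E
python3 - <<'E'
from h import *
S=lambda u,v:np.array([u,v])/6+160-.42
T=lambda u,v:np.array([u,v])/6+145-.42
cs=[(75,-60,12),(-75,-60,12),(-75,130,12),(75,130,12)]
o=[("side",S(*u),c) for u,c in zip([(302,375),(438,248),(688,348),(558,488)],cs)]
o+=[("top",T(*u),c) for u,c in zip([(470,560),(388,367),(668,268),(752,455)],cs)]
g=[("side",S(665,62),(0,148,270)),("top",T(746,108),(0,148,270))]
for oo in(o,o+g):
    x,e=fit(oo,[555,110,0,-3.]);print(x.round(3));print(e.round(2).tolist())
print("grip",tri(g[0][1],g[1][1]))
b=[("side",S(133,246),(-45,-23,0)),("side",S(269,230),(45,-23,0)),("side",S(265,158),(45,23,27)),("side",S(125,172),(-45,23,27)),
("top",T(158,433),(45,23,27)),("top",T(227,463),(45,-23,27))]
x,e=fit(b,[570,345,0,-.6]);print("block",x.round(3));print(e.round(2).tolist())
E
```

```text
[551.434 121.673   0.672  -3.054]
[[-0.98, -0.09], [0.36, -0.53], [0.73, -0.03], [0.27, 1.11], [-0.28, 0.93], [-0.85, -0.42], [-0.48, -0.6], [1.36, 0.35]]
[ 5.51890e+02  1.21973e+02  4.89000e-01 -3.05200e+00]
[[-0.93, -0.11], [0.32, -0.58], [0.73, -0.15], [0.38, 0.99], [-0.32, 0.88], [-0.99, -0.42], [-0.67, -0.71], [1.25, 0.2], [0.09, -0.02], [0.23, 0.54]]
grip (array([566.57483716, -24.92104401, 270.19055127]), array([ 0.21866769, -0.19285461, -0.04620445,  0.3072893 ]))
block [556.052 344.349   1.962  -0.736]
[[0.04, -0.12], [0.2, 0.04], [-0.46, -0.08], [0.35, -0.05], [0.24, 0.3], [-0.2, -0.05]]
```

Both fits agree to within a pixel, with heights z≈0–2 and the grip at z=270, which matches the text. The press is at (552,122) with yaw −3.052, and the block at (556,344) with yaw −0.736.

```bash
python3 -c "
from h import *
go([556,344,120],2.406)"
```

```text
d tool [-464.9 -189.8  111. ] rotvec [-0.001  0.     0.51 ]
```
Translation along tool axes as they stand, changing as rotate. Do translation first with rotation at end rows: rotate in last rows with no translation? Do the rotation in rows while translating is complicated; do rotation first 4 rows pure... cheap 0.4s. -464.9/12=-38.7.

The rows are not in the units I measure in: shifts go in shares of 50 mm and turns go in units of 0.25 rad. I convert before sending: -42 mm is -0.84, -17 mm is -0.34, 0.13 rad is 0.52.

```bash
python3 nudge.py '{"x":[-0.84,-0.84,-0.84,-0.84,-0.84,-0.84,-0.84,-0.84,-0.84,-0.84,-0.84,0],"y":[-0.34,-0.34,-0.34,-0.34,-0.34,-0.34,-0.34,-0.34,-0.34,-0.34,-0.34,0],"z":[0.12,0.12,0.18,0.2,0.2,0.2,0.2,0.2,0.2,0.2,0.2,0],"rx":[0,0,0,0,0,0,0,0,0,0,0,0],"ry":[0,0,0,0,0,0,0,0,0,0,0,0],"rz":[0,0,0,0,0,0,0,0,0,0,0,0.52],"finger_gap":[85,85,85,85,85,85,85,85,85,85,85,85]}'; python3 nudge.py '{"x":[0,0,0,0,0],"y":[0,0,0,0,0],"z":[0,0,0,0,0],"rx":[0,0,0,0,0],"ry":[0,0,0,0,0],"rz":[0.52,0.52,0.48,0,0],"finger_gap":[85,85,85,85,85]}'; python3 -c "
from h import *
go([556,344,0],2.406)
crop('top',145,180,100,75,8,'pics/t2.png');crop('side',160,160,100,75,8,'pics/s2.png')"
```

```text
clock: 1.4
eef_pos: [560.7, 338.6, 128.6]
tool_rot: [-3.137, 0.005, 2.772]
force: [0.1, -1.0, -0.8]
width: 85.0
gripper_force: 0.0
clock: 1.9
eef_pos: [553.7, 347.9, 130.1]
tool_rot: [-3.141, 0.0, 2.409]
force: [0.1, 0.1, -0.3]
width: 85.1
gripper_force: 0.0
d tool [ -4.3  -1.3 130.1] rotvec [-0.     0.     0.003]
```

```bash
python3 nudge.py '{"x":[-0.08,0,0,0,0,0,0],"y":[-0.02,0,0,0,0,0,0],"z":[0.6,0.7,0.6,0.4,0.18,0.08,0],"rx":[0,0,0,0,0,0,0],"ry":[0,0,0,0,0,0,0],"rz":[0,0,0,0,0,0,0],"finger_gap":[85,85,85,85,85,85,85]}'
```

```text
clock: 2.7
eef_pos: [556.5, 344.5, 2.6]
tool_rot: [3.141, 0.0, 2.406]
force: [-0.7, -0.1, -0.5]
width: 85.1
gripper_force: 0.0
```

```bash
python3 -c "
from h import *
crop('side',160,160,100,75,8,'pics/s3.png')"
```

```text
(no output)
```

View pics/s3.png

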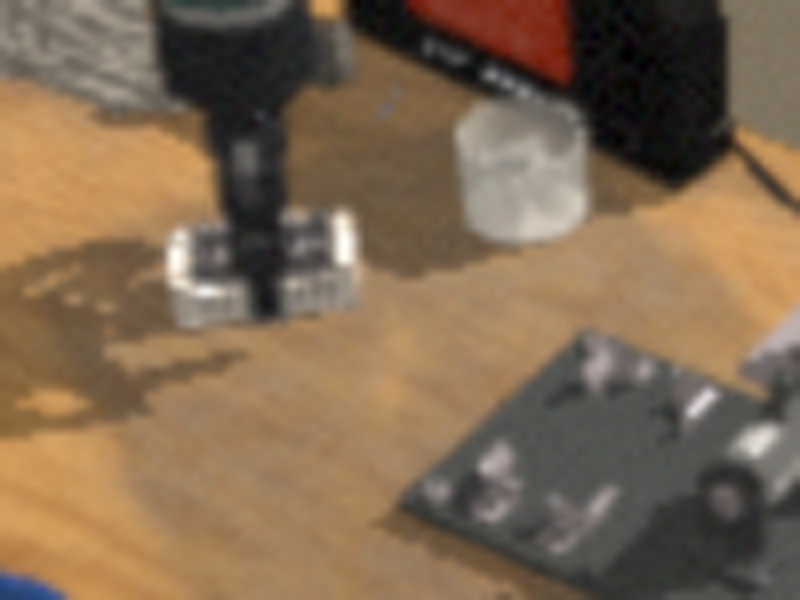

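The fingers straddle the block near its middle: finger at (262,270), block spanning x 170–357. I'll lower 2 mm more, close and lift.

To row units: 2 mm is 0.04.

```bash
python3 nudge.py '{"x":[0,0,0,0,0,0,0,0],"y":[0,0,0,0,0,0,0,0],"z":[0.04,0,0,0,0,0,0,0],"rx":[0,0,0,0,0,0,0,0],"ry":[0,0,0,0,0,0,0,0],"rz":[0,0,0,0,0,0,0,0],"finger_gap":[70,40,30,30,30,30,30,30]}'; python3 nudge.py '{"x":[0,0,0,0,0],"y":[0,0,0,0,0],"z":[-0.2,-0.5,-0.5,-0.4,0],"rx":[0,0,0,0,0],"ry":[0,0,0,0,0],"rz":[0,0,0,0,0],"finger_gap":[30,30,30,30,30]}'; python3 -c "
from h import *
go([552,122,82],3.232)"
```

```text
clock: 3.55
eef_pos: [556.8, 344.7, 1.3]
tool_rot: [3.14, 0.0, 2.406]
force: [-0.8, 0.8, 5.2]
width: 44.6
gripper_force: 62.9
clock: 4.05
eef_pos: [558.1, 345.4, 83.4]
tool_rot: [3.136, 0.002, 2.406]
force: [1.1, 0.4, -1.7]
width: 44.9
gripper_force: 62.2
d tool [-145.5 -169.7    0.7] rotvec [ 0.004  0.004 -0.826]
```

To row units: -0.138 rad is -0.552.

```bash
python3 nudge.py '{"x":[0,0,0,0,0,0,0],"y":[0,0,0,0,0,0,0],"z":[0,0,0,0,0,0,0],"rx":[0,0,0,0,0,0,0],"ry":[0,0,0,0,0,0,0],"rz":[-0.552,-0.552,-0.552,-0.552,-0.552,-0.544,0],"finger_gap":[30,30,30,30,30,30,30]}'; python3 -c "
from h import *
go([552,122,82],3.232)"
```

```text
clock: 4.75
eef_pos: [555.4, 343.7, 79.0]
tool_rot: [-3.141, -0.002, -3.051]
force: [0.6, 0.0, -2.1]
width: 44.9
gripper_force: 62.0
d tool [  23.4 -220.5   -2.9] rotvec [-0.    -0.002 -0.   ]
```

```bash
python3 nudge.py '{"x":[0.04,0.06,0.06,0.08,0.08,0.06,0.06,0.02,0,0],"y":[-0.4,-0.6,-0.64,-0.8,-0.8,-0.6,-0.4,-0.16,0,0],"z":[0,0,0,0,0,0,0,0,0,0],"rx":[0,0,0,0,0,0,0,0,0,0],"ry":[0,0,0,0,0,0,0,0,0,0],"rz":[0,0,0,0,0,0,0,0,0,0],"finger_gap":[30,30,30,30,30,30,30,30,30,30]}'; python3 -c "
from h import *
go([552,122,45],3.232)
crop('side',200,160,100,75,8,'pics/s4.png');crop('top',195,180,100,75,8,'pics/t4.png')"
```

```text
clock: 5.75
eef_pos: [553.1, 125.0, 80.1]
tool_rot: [3.14, 0.0, -3.051]
force: [0.8, 0.4, -1.8]
width: 44.6
gripper_force: 62.0
d tool [ 1.4 -2.9 35.1] rotvec [0.001 0.    0.   ]
```

View pics/s4.png

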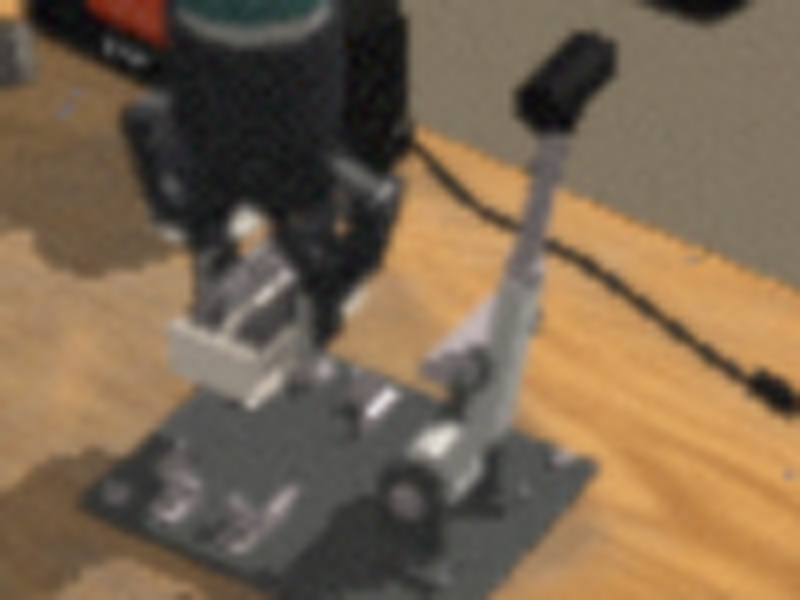

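Side view: the block is held level over the nest, with near-end cheek corners at (172,320), (175,370) and (250,405), and the far end's right lower corner at (312,365).

```bash
python3 - <<'E'
from h import *
S=lambda u,v:np.array([u,v])/8+[200,160]-.44
o=[(S(172,320),(45,-23,27)),(S(175,370),(45,-23,0)),(S(250,405),(45,23,0))]
r=R.from_euler("z",-3.052)
f=lambda q:np.concatenate([proj("side",r.apply(l)+q)[0]-uv for uv,l in o])
s=least_squares(f,[552,122,79]);print(s.x,s.fun.round(2))
f2=lambda q:f([q[0],q[1],79])
s=least_squares(f2,[552,122]);print(s.x,s.fun.round(2))
E
```

```text
[601.01722498 169.05561567  29.19745241] [-0.22  0.47 -0.18 -0.15  0.4  -0.33]
[556.66045004 126.19631441] [-0.45  0.14 -0.37 -0.13  0.82 -0.05]
```

View pics/t4.png

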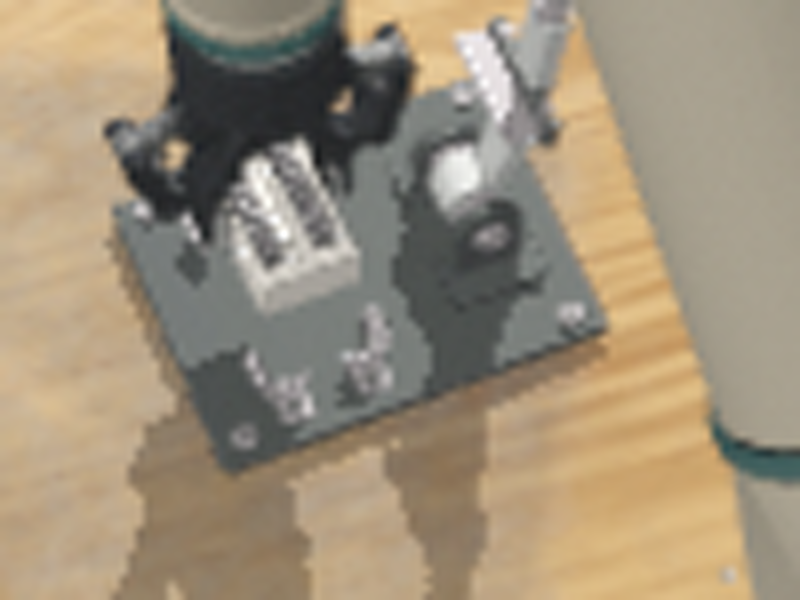

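Top view: the held block's near cheek corners are at (247,283), (268,315), (360,275) and (355,248), and the plate's near edge runs from (230,472) to (605,330).

```bash
python3 - <<'E'
from h import *
S=lambda u,v:np.array([u,v])/8+[200,160]-.44
T=lambda u,v:np.array([u,v])/8+[195,180]-.44
b=[("side",S(172,320),(45,-23,27)),("side",S(175,370),(45,-23,0)),("side",S(250,405),(45,23,0)),
("top",T(247,283),(45,-23,27)),("top",T(268,315),(45,-23,0)),("top",T(360,275),(45,23,0)),("top",T(355,248),(45,23,27))]
x,e=fit(b,[552,122,79,-3.05]);print(x.round(3));print(e.round(2).tolist())
c=[(75,-60,12),(-75,-60,12),(-75,130,12),(75,130,12)]
o=[("side",S(*u),l) for u,l in [((80,500),c[0]),((598,465),c[2])]]+[("top",T(*u),l) for u,l in [((232,470),c[0]),((115,210),c[1]),((606,328),c[3])]]
x,e=fit(o,[552,122,0,-3.05]);print(x.round(3));print(e.round(2).tolist())
E
```

```text
[556.185 124.357  79.877  -3.072]
[[-0.29, 0.05], [-0.21, -0.21], [0.84, 0.02], [1.23, -0.02], [-1.02, -0.3], [-0.26, 0.47], [0.15, 0.08]]
[552.066 121.256  -0.592  -3.047]
[[-0.35, 0.26], [0.85, -0.11], [-0.65, 0.55], [-0.55, -0.34], [1.03, -0.07]]
```

```bash
python3 nudge.py '{"x":[0.056,0,0,0,0,0,0],"y":[-0.054,0,0,0,0,0,0],"z":[0,0.3,0.4,0.2,0.1,0.08,0],"rx":[0,0,0,0,0,0,0],"ry":[0,0,0,0,0,0,0],"rz":[0,0,0,0,0,0,0],"finger_gap":[30,30,30,30,30,30,30]}';python3 nudge.py '{"x":[0,0],"y":[0,0],"z":[0.08,0],"rx":[0,0],"ry":[0,0],"rz":[0,0],"finger_gap":[30,30]}';python3 nudge.py '{"x":[0,0,0],"y":[0,0,0],"z":[0.06,0.06,0],"rx":[0,0,0],"ry":[0,0,0],"rz":[0,0,0],"finger_gap":[30,30,30]}'
```

```text
clock: 6.55
eef_pos: [550.6, 120.4, 26.2]
tool_rot: [3.142, -0.0, -3.051]
force: [-0.4, -0.2, -2.1]
width: 44.2
gripper_force: 62.1
clock: 6.75
eef_pos: [550.6, 120.3, 22.3]
tool_rot: [3.142, 0.0, -3.051]
force: [0.7, -1.8, -1.8]
width: 45.0
gripper_force: 62.1
clock: 7.05
eef_pos: [550.7, 120.5, 16.0]
tool_rot: [3.141, 0.0, -3.051]
force: [-0.2, 0.3, -2.4]
width: 44.6
gripper_force: 62.0
```

```bash
python3 nudge.py '{"x":[0,0,0],"y":[0,0,0],"z":[0.03,0.03,0],"rx":[0,0,0],"ry":[0,0,0],"rz":[0,0,0],"finger_gap":[30,30,30]}'; python3 nudge.py '{"x":[0,0,0,0,0,0,0,0],"y":[0,0,0,0,0,0,0,0],"z":[0,0,0,0,-0.2,-0.6,-0.8,0],"rx":[0,0,0,0,0,0,0,0],"ry":[0,0,0,0,0,0,0,0],"rz":[0,0,0,0,0,0,0,0],"finger_gap":[50,56,60,60,60,60,60,60]}'; python3 -c "
from h import *
crop('side',200,160,100,75,8,'pics/s5.png')"
```

```text
clock: 7.35
eef_pos: [550.7, 120.5, 13.3]
tool_rot: [3.141, 0.0, -3.051]
force: [0.9, 1.7, -1.8]
width: 44.8
gripper_force: 62.0
clock: 8.15
eef_pos: [554.1, 121.2, 98.5]
tool_rot: [3.14, 0.009, -3.052]
force: [1.9, 0.6, 0.6]
width: 59.9
gripper_force: 0.0
```

View pics/s5.png

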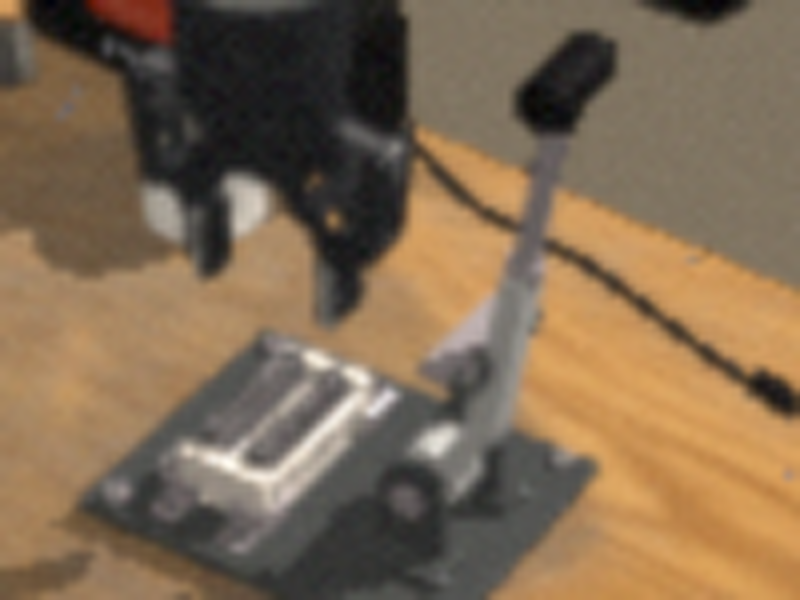

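Side view: the block lies level in the nest between the brackets (its top face runs from (270,335) to (270,510)), with the lever still up. Next is the lever.

```bash
python3 nudge.py '{"x":[0,0,0,0,0,0,0,0,0,0,0,0],"y":[0,0,0,0,0,0,0,0,0,0,0,0],"z":[-0.9,-0.9,-0.9,-0.9,-0.8,0,0,0,0,0,0,0],"rx":[0,0,0,0,0,0,0,0,0,0,0,0],"ry":[0,0,0,0,0,0,0,0,0,0,0,0],"rz":[0,0,0,0,0,-0.6,-0.6,-0.6,-0.6,-0.6,-0.6,-0.6],"finger_gap":[80,85,85,85,85,85,85,85,85,85,85,85]}';python3 nudge.py '{"x":[0,0,0,0,0],"y":[0,0,0,0,0],"z":[0,0,0,0,0],"rx":[0,0,0,0,0],"ry":[0,0,0,0,0],"rz":[-0.6,-0.6,-0.6,-0.28,0],"finger_gap":[85,85,85,85,85]}'; python3 -c "
from h import *
go([566,-25.2,320],1.661)"
```

```text
clock: 9.4
eef_pos: [549.9, 120.0, 312.4]
tool_rot: [3.14, -0.001, -1.995]
force: [-0.8, -0.3, -0.2]
width: 85.0
gripper_force: 0.0
clock: 9.9
eef_pos: [550.0, 119.9, 312.4]
tool_rot: [3.14, -0.0, -1.481]
force: [0.5, 0.9, 0.7]
width: 85.1
gripper_force: 0.0
d tool [146.   -2.9  -7.6] rotvec [-0.000e+00 -3.000e-03  3.141e+00]
```

```bash
python3 -c "
from h import *
print(ctrl.read_state()['qpos'].round(3))"
```

```text
[ 0.107  0.466 -0.563  1.643  0.27   1.113  2.702]
```

To row units: -8 mm is -0.16, 0.15 rad is 0.6.

```bash
python3 nudge.py '{"x":[0,0,0,0,0,0,0,0,0,0,0],"y":[0,0,0,0,0,0,0,0,0,0,0],"z":[-0.16,0,0,0,0,0,0,0,0,0,0],"rx":[0,0,0,0,0,0,0,0,0,0,0],"ry":[0,0,0,0,0,0,0,0,0,0,0],"rz":[0.6,0.6,0.6,0.6,0.6,0.6,0.6,0.6,0.6,0.6,0.6],"finger_gap":[85,85,85,85,85,85,85,85,85,85,85]}'; python3 nudge.py '{"x":[0,0,0,0,0,0,0,0,0,0,0],"y":[0,0,0,0,0,0,0,0,0,0,0],"z":[0,0,0,0,0,0,0,0,0,0,0],"rx":[0,0,0,0,0,0,0,0,0,0,0],"ry":[0,0,0,0,0,0,0,0,0,0,0],"rz":[0.6,0.6,0.6,0.6,0.6,0.6,0.6,0.6,0.6,0.56,0],"finger_gap":[85,85,85,85,85,85,85,85,85,85,85]}'; python3 -c "
from h import *
go([566,-25.2,320],1.661);print(ctrl.read_state()['qpos'].round(3))"
```

```text
clock: 11.0
eef_pos: [550.1, 120.2, 320.8]
tool_rot: [-3.141, -0.001, -3.14]
force: [0.8, -0.3, -0.7]
width: 85.3
gripper_force: 0.0
clock: 12.1
eef_pos: [550.2, 120.4, 320.8]
tool_rot: [-3.141, 0.001, 1.66]
force: [-0.6, -0.1, 0.6]
width: 84.7
gripper_force: 0.0
d tool [-146.4    2.8    0.9] rotvec [-0.001  0.001 -0.001]
[-0.402  0.419  0.202  1.645 -0.092  1.088 -0.085]
```

```bash
python3 nudge.py '{"x":[-0.5,-0.8,-0.8,-0.6,-0.228,0,0],"y":[0,0.02,0.02,0.02,0,0,0],"z":[0,0,0,0,0,0,0],"rx":[0,0,0,0,0,0,0],"ry":[0,0,0,0,0,0,0],"rz":[0,0,0,0,0,0,0],"finger_gap":[85,85,85,85,85,85,85]}'; python3 -c "
from h import *
go([566,-25.2,251],1.661)"
```

```text
clock: 12.8
eef_pos: [566.7, -23.4, 321.1]
tool_rot: [-3.141, -0.002, 1.664]
force: [0.2, 1.2, -0.3]
width: 85.2
gripper_force: 0.0
d tool [-1.9 -0.9 70.1] rotvec [-0.    -0.002  0.003]
```

To row units: 25 mm is 0.5, 15 mm is 0.3.

```bash
python3 nudge.py '{"x":[-0.038,0,0,0,0,0,0,0,0,0,0,0],"y":[-0.018,0,0,0,0,0,0,0,0,0,0,0],"z":[0.5,0.5,0.3,0.1,0,0,0,0,0,0,0,0],"rx":[0,0,0,0,0,0,0,0,0,0,0,0],"ry":[0,0,0,0,0,0,0,0,0,0,0,0],"rz":[0,0,0,0,0,0,0,0,0,0,0,0],"finger_gap":[85,85,85,85,85,60,40,30,30,30,30,30]}'; python3 - <<'E'
from h import *
go([566,-25.2,251],1.661)
phi=np.deg2rad(75.5)+np.array([0,.06,.18,.32,.46,.6,.74,.88,1.02,1.16,1.3,1.44,1.56,1.65,1.7,1.745,1.765])
y=90+231*np.cos(phi);z=46+231*np.sin(phi)
print(np.c_[-np.diff(y),-np.diff(z)].round(1).tolist())
E
```

```text
clock: 14.0
eef_pos: [566.0, -27.4, 252.4]
tool_rot: [3.141, -0.0, 1.662]
force: [-2.4, -0.6, 5.8]
width: 45.2
gripper_force: 63.9
d tool [2.1 0.2 1.4] rotvec [ 0.    -0.     0.001]
[[13.5, -3.1], [27.5, -3.7], [32.3, -0.1], [32.0, 4.4], [31.1, 8.8], [29.5, 13.1], [27.4, 17.1], [24.8, 20.7], [21.6, 24.0], [18.1, 26.8], [14.2, 29.0], [8.8, 26.3], [4.5, 20.3], [1.7, 11.4], [1.1, 10.3], [0.3, 4.6]]
```

```bash
python3 nudge.py '{"x":[0.27,0.55,0.646,0.64,0.622,0.59,0.548],"y":[0,0,0,0,0,0,0],"z":[-0.062,-0.074,-0.002,0.088,0.176,0.262,0.342],"rx":[0,0,0,0,0,0,0],"ry":[0,0,0,0,0,0,0],"rz":[0,0,0,0,0,0,0],"finger_gap":[30,30,30,30,30,30,30]}'; python3 - <<'E'
from h import *
p,r=tool();q=R.from_euler("z",3.052).apply(p-[552,122,0]);print(q, np.hypot(q[1]-90,q[2]+21-46))
E
```

```text
clock: 14.7
eef_pos: [547.9, 166.6, 216.7]
tool_rot: [3.141, -0.0, 1.662]
force: [-2.9, -2.5, 8.0]
width: 44.9
gripper_force: 69.0
[ 1.10039057e-01 -4.47403537e+01  2.16698647e+02] 234.31460529479818
```

To row units: 29 mm is 0.58, 26.8 mm is 0.536.

```bash
python3 nudge.py '{"x":[0.496,0.432,0.362,0.284,0.176,0],"y":[0,0,0,0,0,0],"z":[0.414,0.48,0.536,0.58,0.526,0],"rx":[0,0,0,0,0,0],"ry":[0,0,0,0,0,0],"rz":[0,0,0,0,0,0],"finger_gap":[30,30,30,30,30,30]}'; python3 nudge.py '{"x":[0.09,0],"y":[0,0],"z":[0.406,0],"rx":[0,0],"ry":[0,0],"rz":[0,0],"finger_gap":[30,30]}'; python3 - <<'E'
from h import *
p,r=tool();q=R.from_euler("z",3.052).apply(p-[552,122,0]);print(q, np.hypot(q[1]-90,q[2]+19-46))
E
```

```text
clock: 15.3
eef_pos: [539.3, 257.6, 86.3]
tool_rot: [-3.141, -0.004, 1.665]
force: [-2.4, 6.1, 6.8]
width: 44.7
gripper_force: 85.6
clock: 15.5
eef_pos: [538.9, 262.0, 67.2]
tool_rot: [-3.141, -0.004, 1.665]
force: [-3.5, 6.6, 7.0]
width: 45.3
gripper_force: 88.0
[   0.48131515 -140.56297613   67.15775294] 234.03403830032624
```

```bash
for i in 1; do python3 nudge.py '{"x":[0.02,0.012,0],"y":[0,0,0],"z":[0.12,0.12,0],"rx":[0,0,0],"ry":[0,0,0],"rz":[0,0,0],"finger_gap":[30,30,30]}'; python3 nudge.py '{"x":[0.008,0,0],"y":[0,0,0],"z":[0.08,0.08,0],"rx":[0,0,0],"ry":[0,0,0],"rz":[0,0,0],"finger_gap":[30,30,30]}'; done
```

```text
clock: 15.8
eef_pos: [538.8, 263.6, 56.7]
tool_rot: [3.142, -0.005, 1.666]
force: [-4.6, 6.7, 7.9]
width: 44.6
gripper_force: 89.5
clock: 16.1
eef_pos: [538.7, 264.5, 49.5]
tool_rot: [3.142, -0.006, 1.665]
force: [-5.0, 7.0, 11.4]
width: 44.9
gripper_force: 90.5
```

To row units: 3 mm is 0.06.

```bash
python3 nudge.py '{"x":[0,0],"y":[0,0],"z":[0.06,0],"rx":[0,0],"ry":[0,0],"rz":[0,0],"finger_gap":[30,30]}'; python3 nudge.py '{"x":[0,0],"y":[0,0],"z":[0.06,0],"rx":[0,0],"ry":[0,0],"rz":[0,0],"finger_gap":[30,30]}';  python3 nudge.py '{"x":[0,0],"y":[0,0],"z":[0.06,0],"rx":[0,0],"ry":[0,0],"rz":[0,0],"finger_gap":[30,30]}'
```

```text
clock: 16.3
eef_pos: [538.7, 264.7, 46.6]
tool_rot: [3.141, -0.006, 1.665]
force: [-4.5, 8.0, 12.2]
width: 45.0
gripper_force: 91.0
clock: 16.5
eef_pos: [538.7, 265.0, 43.7]
tool_rot: [3.141, -0.006, 1.666]
force: [-5.8, 7.3, 12.2]
width: 45.0
gripper_force: 91.3
clock: 16.7
eef_pos: [538.7, 265.2, 40.7]
tool_rot: [3.141, -0.007, 1.665]
force: [-6.1, 8.4, 12.4]
width: 45.2
gripper_force: 91.5
```

```bash
python3 nudge.py '{"x":[0,0],"y":[0,0],"z":[0.04,0],"rx":[0,0],"ry":[0,0],"rz":[0,0],"finger_gap":[30,30]}'; python3 nudge.py '{"x":[0,0],"y":[0,0],"z":[0.04,0],"rx":[0,0],"ry":[0,0],"rz":[0,0],"finger_gap":[30,30]}';  python3 nudge.py '{"x":[0,0],"y":[0,0],"z":[0.04,0],"rx":[0,0],"ry":[0,0],"rz":[0,0],"finger_gap":[30,30]}'
```

```text
clock: 16.9
eef_pos: [538.7, 265.3, 38.8]
tool_rot: [3.141, -0.007, 1.667]
force: [-6.3, 7.9, 13.3]
width: 45.6
gripper_force: 91.8
clock: 17.1
eef_pos: [538.7, 265.4, 36.8]
tool_rot: [3.141, -0.007, 1.665]
force: [-6.6, 8.7, 13.2]
width: 45.1
gripper_force: 92.0
clock: 17.3
eef_pos: [538.6, 265.5, 34.9]
tool_rot: [3.141, -0.007, 1.665]
force: [-5.0, 9.0, 14.5]
width: 44.8
gripper_force: 92.2
```

To row units: 2 mm is 0.04.

```bash
python3 nudge.py '{"x":[0,0],"y":[0,0],"z":[0.04,0],"rx":[0,0],"ry":[0,0],"rz":[0,0],"finger_gap":[30,30]}'; python3 nudge.py '{"x":[0,0],"y":[0,0],"z":[0.04,0],"rx":[0,0],"ry":[0,0],"rz":[0,0],"finger_gap":[30,30]}'; python3 -c "
from h import *
a=ctrl.get_image('side')[165:245,175:280];b=ctrl.get_image('top')[170:245,170:275]
cv2.imwrite('pics/c6.png',np.vstack([cv2.resize(a[5:],None,fx=4,fy=4,interpolation=2),cv2.resize(b,None,fx=4,fy=4,interpolation=2)]))
print(proj('side',R.from_euler('z',-3.052).apply([0,-140,64])+[552,122,0]),proj('top',R.from_euler('z',-3.052).apply([0,-140,64])+[552,122,0]))"
```

```text
clock: 17.5
eef_pos: [538.7, 265.6, 34.0]
tool_rot: [3.141, -0.008, 1.665]
force: [-8.1, 8.4, 22.6]
width: 45.0
gripper_force: 93.2
clock: 17.7
eef_pos: [538.6, 265.5, 32.9]
tool_rot: [3.141, -0.008, 1.664]
force: [-9.3, 7.6, 30.3]
width: 45.1
gripper_force: 94.4
[[203.63105194 192.99210143]] [[193.02934402 222.55374748]]
```

View pics/c6.png

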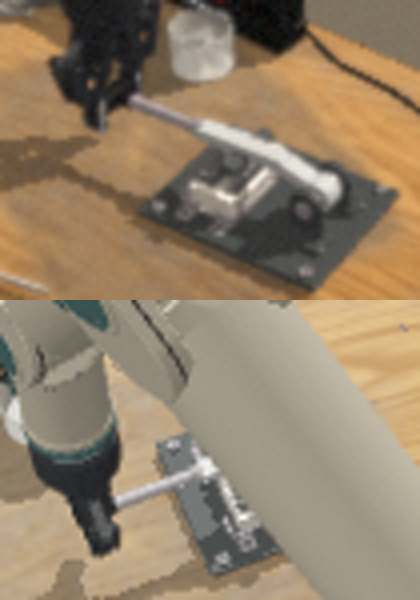

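Upper half (side view): the lever lies level from the gripper at (105,105) to the hinge at (330,190). The force climbed steeply to 30 N, so the end of travel has been reached. I'll guide the lever back up.

To row units: -24 mm is -0.48, -29.5 mm is -0.59.

```bash
python3 nudge.py '{"x":[0,-0.03,-0.042,-0.09,-0.176,-0.284,-0.362,-0.432,-0.496,-0.548,-0.59],"y":[0,0,0,0,0,0,0,0,0,0,0],"z":[-0.16,-0.26,-0.328,-0.406,-0.526,-0.58,-0.536,-0.48,-0.414,-0.342,-0.262],"rx":[0,0,0,0,0,0,0,0,0,0,0],"ry":[0,0,0,0,0,0,0,0,0,0,0],"rz":[0,0,0,0,0,0,0,0,0,0,0],"finger_gap":[30,30,30,30,30,30,30,30,30,30,30]}'; python3 nudge.py '{"x":[-0.622,-0.64,-0.646,-0.55,-0.18,0],"y":[0,0,0,0,0,0],"z":[-0.176,-0.088,0.002,0.074,0.04,0],"rx":[0,0,0,0,0,0],"ry":[0,0,0,0,0,0],"rz":[0,0,0,0,0,0],"finger_gap":[30,30,30,30,30,30]}'
```

```text
clock: 18.9
eef_pos: [553.2, 108.4, 243.4]
tool_rot: [-3.141, -0.002, 1.663]
force: [4.6, -0.6, -17.4]
width: 44.7
gripper_force: 71.1
clock: 19.5
eef_pos: [565.7, -24.0, 250.5]
tool_rot: [-3.141, -0.001, 1.661]
force: [-0.3, 1.2, -2.5]
width: 44.9
gripper_force: 69.3
```

To row units: -1 mm is -0.02, 40 mm is 0.8, -0.15 rad is -0.6.

```bash
python3 nudge.py '{"x":[0,0,0,0,0,0,0.4,0.8,0.8,0.8,0.12,0],"y":[0,0,0,0,0,0,0,-0.02,-0.02,-0.02,0,0],"z":[0,0,0,-0.2,-0.6,-0.7,0,0,0,0,0,0],"rx":[0,0,0,0,0,0,0,0,0,0,0,0],"ry":[0,0,0,0,0,0,0,0,0,0,0,0],"rz":[0,0,0,0,0,0,0,0,0,0,0,-0.6],"finger_gap":[60,85,85,85,85,85,85,85,85,85,85,85]}'; python3 nudge.py '{"x":[0,0,0,0,0,0,0,0,0,0,0,0],"y":[0,0,0,0,0,0,0,0,0,0,0,0],"z":[0.2,0.4,0.4,0.4,0.4,0.4,0.4,0.4,0.4,0.2,0,0],"rx":[0,0,0,0,0,0,0,0,0,0,0,0],"ry":[0,0,0,0,0,0,0,0,0,0,0,0],"rz":[-0.6,-0.6,-0.6,-0.6,-0.6,-0.6,-0.6,-0.6,-0.6,-0.284,0,0],"finger_gap":[85,85,85,85,85,85,85,85,85,85,85,85]}'; python3 -c "
from h import *
go([550.7,120.5,12],3.232)
for q in [(148,270)]: print([proj(n,R.from_euler('z',-3.052).apply([0,*q])+[552,122,0]).round() for n in C])"
```

```text
clock: 20.7
eef_pos: [549.4, 123.3, 326.6]
tool_rot: [3.141, -0.0, 1.819]
force: [0.1, -0.6, 0.7]
width: 84.9
gripper_force: 0.0
clock: 21.9
eef_pos: [550.3, 120.4, 146.5]
tool_rot: [-3.141, 0.001, -3.053]
force: [0.2, -0.2, 0.1]
width: 85.0
gripper_force: 0.0
d tool [-3.000e-01  1.000e-01  1.345e+02] rotvec [-0.     0.001 -0.002]
[array([[271., 170.]]), array([[269., 163.]])]
```

```bash
python3 nudge.py '{"x":[0,0,0,0,0,0],"y":[0,0,0,0,0,0],"z":[0.7,0.8,0.7,0.32,0.14,0],"rx":[0,0,0,0,0,0],"ry":[0,0,0,0,0,0],"rz":[0,0,0,0,0,0],"finger_gap":[65,65,65,65,65,65]}'; python3 nudge.py '{"x":[0,0,0,0,0,0],"y":[0,0,0,0,0,0],"z":[0,0,0,0,0,0],"rx":[0,0,0,0,0,0],"ry":[0,0,0,0,0,0],"rz":[0,0,0,0,0,0],"finger_gap":[40,30,30,30,30,30]}'; python3 nudge.py '{"x":[0,0,0,0,0],"y":[0,0,0,0,0],"z":[-0.1,-0.3,-0.5,-0.5,0],"rx":[0,0,0,0,0],"ry":[0,0,0,0,0],"rz":[0,0,0,0,0],"finger_gap":[30,30,30,30,30]}'
```

```text
clock: 22.5
eef_pos: [550.1, 120.9, 13.0]
tool_rot: [-3.141, 0.0, -3.051]
force: [0.9, -0.0, 0.3]
width: 64.8
gripper_force: 0.0
clock: 23.1
eef_pos: [551.0, 121.1, 14.6]
tool_rot: [3.141, 0.003, -3.051]
force: [-0.5, -0.9, 7.6]
width: 44.5
gripper_force: 63.0
clock: 23.6
eef_pos: [551.5, 121.3, 86.7]
tool_rot: [3.141, 0.006, -3.051]
force: [0.5, -0.2, -1.5]
width: 44.2
gripper_force: 62.9
```

The rows are not in the units I measure in: shifts go in shares of 50 mm and turns go in units of 0.25 rad. I convert before sending: -5 mm is -0.1, 0.15 rad is 0.6.

```bash
python3 nudge.py '{"x":[0,0,0,0,0,0,0,0,0,0,0],"y":[0,0,0,0,0,0,0,0,0,0,0],"z":[-0.1,0,0,0,0,0,0,0,0,0,0],"rx":[0,0,0,0,0,0,0,0,0,0,0],"ry":[0,0,0,0,0,0,0,0,0,0,0],"rz":[0.6,0.6,0.6,0.6,0.6,0.6,0.6,0.6,0.6,0.6,0.6],"finger_gap":[30,30,30,30,30,30,30,30,30,30,30]}'; python3 nudge.py '{"x":[0,0,0,0,0,0,0,0,0,0,0,0],"y":[0,0,0,0,0,0,0,0,0,0,0,0],"z":[0,0,0,0,0,0,0,0,0,0,0,0],"rx":[0,0,0,0,0,0,0,0,0,0,0,0],"ry":[0,0,0,0,0,0,0,0,0,0,0,0],"rz":[0.6,0.6,0.6,0.6,0.6,0.6,0.6,0.6,0.6,0.56,0,0],"finger_gap":[30,30,30,30,30,30,30,30,30,30,30,30]}'; python3 -c "
from h import *
go([552.5,121,30],0.0896)"
```

```text
clock: 24.7
eef_pos: [548.6, 120.8, 87.5]
tool_rot: [-3.14, -0.0, 1.577]
force: [-0.3, 0.7, -2.0]
width: 44.5
gripper_force: 62.8
clock: 25.9
eef_pos: [549.0, 121.0, 87.5]
tool_rot: [-3.141, 0.001, 0.096]
force: [0.7, -0.4, -2.1]
width: 44.7
gripper_force: 62.8
d tool [ 3.6  0.4 57.5] rotvec [-0.     0.001  0.007]
```

To row units: 20 mm is 0.4, 18 mm is 0.36, 0.006 rad is 0.024.

```bash
python3 nudge.py '{"x":[0.07,0,0,0,0],"y":[0.008,0,0,0,0],"z":[0.2,0.4,0.36,0.18,0],"rx":[0,0,0,0,0],"ry":[0,0,0,0,0],"rz":[0.024,0,0,0,0],"finger_gap":[30,30,30,30,30]}';  python3 nudge.py '{"x":[0,0,0],"y":[0,0,0],"z":[0.06,0.06,0],"rx":[0,0,0],"ry":[0,0,0],"rz":[0,0,0],"finger_gap":[30,30,30]}'; python3 nudge.py '{"x":[0,0,0],"y":[0,0,0],"z":[0.06,0.06,0],"rx":[0,0,0],"ry":[0,0,0],"rz":[0,0,0],"finger_gap":[30,30,30]}'
```

```text
clock: 26.4
eef_pos: [552.2, 120.5, 29.4]
tool_rot: [-3.141, 0.003, 0.087]
force: [0.6, 0.4, -1.9]
width: 44.4
gripper_force: 62.8
clock: 26.7
eef_pos: [553.3, 120.8, 25.0]
tool_rot: [-3.141, -0.0, 0.087]
force: [-0.2, -0.6, -1.7]
width: 44.8
gripper_force: 62.8
clock: 27.0
eef_pos: [552.9, 120.8, 18.5]
tool_rot: [-3.141, 0.001, 0.087]
force: [-0.6, 0.5, -0.9]
width: 44.8
gripper_force: 62.8
```

To row units: 2 mm is 0.04.

```bash
python3 nudge.py '{"x":[0,0],"y":[0,0],"z":[0.04,0],"rx":[0,0],"ry":[0,0],"rz":[0,0],"finger_gap":[30,30]}'; python3 nudge.py '{"x":[0,0],"y":[0,0],"z":[0.04,0],"rx":[0,0],"ry":[0,0],"rz":[0,0],"finger_gap":[30,30]}'; python3 nudge.py '{"x":[0,0,0,0,0,0,0,0,0,0,0,0],"y":[0,0,0,0,0,0,0,0,0,0,0,0],"z":[0,0,0,0,-0.2,-0.8,-0.9,-0.9,-0.9,-0.9,-0.9,-0.7],"rx":[0,0,0,0,0,0,0,0,0,0,0,0],"ry":[0,0,0,0,0,0,0,0,0,0,0,0],"rz":[0,0,0,0,0,0,0,0,0,0,0,0],"finger_gap":[50,56,60,60,60,60,60,80,85,85,85,85]}'
```

```text
clock: 27.2
eef_pos: [553.1, 120.7, 16.6]
tool_rot: [-3.142, 0.0, 0.087]
force: [-0.1, -0.4, -1.7]
width: 44.6
gripper_force: 62.8
clock: 27.4
eef_pos: [553.3, 120.7, 14.8]
tool_rot: [-3.142, -0.0, 0.087]
force: [0.1, 0.9, -1.9]
width: 44.4
gripper_force: 62.8
clock: 28.6
eef_pos: [553.3, 120.1, 328.4]
tool_rot: [-3.141, -0.003, 0.086]
force: [0.1, 0.1, 0.0]
width: 84.9
gripper_force: 0.0
```

```bash
python3 nudge.py '{"x":[0,0,0,0,0,0,0,0,0,0,0,0],"y":[0,0,0,0,0,0,0,0,0,0,0,0],"z":[0,0,0,0,0,0,0,0,0,0,0,0],"rx":[0,0,0,0,0,0,0,0,0,0,0,0],"ry":[0,0,0,0,0,0,0,0,0,0,0,0],"rz":[-0.6,-0.6,-0.6,-0.6,-0.6,-0.6,-0.6,-0.6,-0.6,-0.6,-0.296,0],"finger_gap":[85,85,85,85,85,85,85,85,85,85,85,85]}'; python3 - <<'E'
from h import *
go([566,-25.2,320],1.661)
crop('side',200,160,100,75,8,'pics/s7.png')
a=cv2.imread('pics/s5.png',0)[325:520,160:400];b=cv2.imread('pics/s7.png',0)
m=cv2.matchTemplate(b[300:545,135:425],a,cv2.TM_CCOEFF_NORMED);_,v,_,l=cv2.minMaxLoc(m);print(v,l[0]-25,l[1]-25)
E
```

```text
clock: 29.8
eef_pos: [552.9, 120.1, 325.5]
tool_rot: [3.141, -0.0, 1.66]
force: [0.4, -0.1, -1.0]
width: 85.1
gripper_force: 0.0
d tool [-1.459e+02  1.000e-01  5.500e+00] rotvec [ 0.    -0.    -0.001]
0.9461327195167542 3 -4
```

The block sits where it did the first time, to within half a pixel. Second pull.

To row units: -40 mm is -0.8, -30 mm is -0.6.

```bash
python3 nudge.py '{"x":[-0.5,-0.8,-0.8,-0.6,-0.22,0,0],"y":[0,0,0,0,0,0,0],"z":[0,0,0,0,0,0.1,0],"rx":[0,0,0,0,0,0,0],"ry":[0,0,0,0,0,0,0],"rz":[0,0,0,0,0,0,0],"finger_gap":[85,85,85,85,85,85,85]}'; python3 -c "
from h import *
go([566,-25.2,252],1.661)"
```

```text
clock: 30.55
eef_pos: [565.8, -22.7, 318.9]
tool_rot: [-3.14, -0.002, 1.662]
force: [0.6, 0.2, -0.8]
width: 85.0
gripper_force: 0.0
d tool [-2.6  0.1 66.9] rotvec [-0.002 -0.002  0.001]
```

To row units: 25 mm is 0.5, 15 mm is 0.3.

```bash
python3 nudge.py '{"x":[-0.03,0,0,0,0,0,0,0,0,0,0],"y":[0,0,0,0,0,0,0,0,0,0,0],"z":[0.5,0.5,0.3,0.08,0,0,0,0,0,0,0],"rx":[0,0,0,0,0,0,0,0,0,0,0],"ry":[0,0,0,0,0,0,0,0,0,0,0],"rz":[0,0,0,0,0,0,0,0,0,0,0],"finger_gap":[85,85,85,85,60,40,30,30,30,30,30]}'; python3 nudge.py '{"x":[0.27,0.55,0.646,0.64,0.622,0.59,0.548],"y":[0,0,0,0,0,0,0],"z":[-0.062,-0.074,-0.002,0.088,0.176,0.262,0.342],"rx":[0,0,0,0,0,0,0],"ry":[0,0,0,0,0,0,0],"rz":[0,0,0,0,0,0,0],"finger_gap":[30,30,30,30,30,30,30]}'; python3 nudge.py '{"x":[0.496,0.432,0.362,0.284,0.176,0.09,0],"y":[0,0,0,0,0,0,0],"z":[0.414,0.48,0.536,0.58,0.526,0.406,0],"rx":[0,0,0,0,0,0,0],"ry":[0,0,0,0,0,0,0],"rz":[0,0,0,0,0,0,0],"finger_gap":[30,30,30,30,30,30,30]}'
```

```text
clock: 31.65
eef_pos: [565.9, -26.2, 252.0]
tool_rot: [-3.141, -0.001, 1.661]
force: [-2.8, 0.2, 4.9]
width: 45.2
gripper_force: 64.5
clock: 32.35
eef_pos: [547.8, 167.4, 215.9]
tool_rot: [-3.141, -0.0, 1.661]
force: [-3.8, -3.1, 5.5]
width: 45.3
gripper_force: 68.1
clock: 33.05
eef_pos: [538.8, 262.4, 65.7]
tool_rot: [-3.139, -0.003, 1.663]
force: [-4.6, 4.3, 4.4]
width: 45.0
gripper_force: 86.5
```

To row units: 6 mm is 0.12, 4 mm is 0.08.

```bash
python3 nudge.py '{"x":[0.02,0.012,0.008,0,0,0,0],"y":[0,0,0,0,0,0,0],"z":[0.12,0.12,0.08,0.08,0.06,0.06,0],"rx":[0,0,0,0,0,0,0],"ry":[0,0,0,0,0,0,0],"rz":[0,0,0,0,0,0,0],"finger_gap":[30,30,30,30,30,30,30]}'; python3 nudge.py '{"x":[0,0,0],"y":[0,0,0],"z":[0.05,0.05,0],"rx":[0,0,0],"ry":[0,0,0],"rz":[0,0,0],"finger_gap":[30,30,30]}'; python3 nudge.py '{"x":[0,0],"y":[0,0],"z":[0.04,0],"rx":[0,0],"ry":[0,0],"rz":[0,0],"finger_gap":[30,30]}'; python3 nudge.py '{"x":[0,0],"y":[0,0],"z":[0.04,0],"rx":[0,0],"ry":[0,0],"rz":[0,0],"finger_gap":[30,30]}'
```

```text
clock: 33.75
eef_pos: [538.6, 265.5, 42.9]
tool_rot: [-3.14, -0.006, 1.665]
force: [-7.1, 5.3, 11.6]
width: 45.0
gripper_force: 89.0
clock: 34.05
eef_pos: [538.6, 265.8, 38.1]
tool_rot: [-3.14, -0.006, 1.665]
force: [-6.9, 7.0, 12.0]
width: 45.0
gripper_force: 89.5
clock: 34.25
eef_pos: [538.6, 265.9, 36.1]
tool_rot: [-3.14, -0.007, 1.664]
force: [-6.5, 7.7, 12.3]
width: 45.3
gripper_force: 89.6
clock: 34.45
eef_pos: [538.6, 266.1, 34.3]
tool_rot: [-3.14, -0.007, 1.664]
force: [-7.0, 7.5, 13.8]
width: 44.8
gripper_force: 89.8
```

To row units: 2 mm is 0.04.

```bash
python3 nudge.py '{"x":[0,0],"y":[0,0],"z":[0.04,0],"rx":[0,0],"ry":[0,0],"rz":[0,0],"finger_gap":[30,30]}'; python3 nudge.py '{"x":[0,0],"y":[0,0],"z":[0.04,0],"rx":[0,0],"ry":[0,0],"rz":[0,0],"finger_gap":[30,30]}'
```

```text
clock: 34.65
eef_pos: [538.5, 266.0, 32.8]
tool_rot: [-3.14, -0.007, 1.664]
force: [-6.9, 7.1, 17.5]
width: 45.1
gripper_force: 90.6
clock: 34.85
eef_pos: [538.6, 266.1, 31.9]
tool_rot: [-3.14, -0.008, 1.663]
force: [-10.8, 6.3, 27.4]
width: 44.9
gripper_force: 91.5
```

To row units: -29.5 mm is -0.59, -29 mm is -0.58.

```bash
python3 nudge.py '{"x":[0,0,-0.03,-0.042,-0.09,-0.176,-0.284,-0.362,-0.432,-0.496,-0.548,-0.59],"y":[0,0,0,0,0,0,0,0,0,0,0,0],"z":[0.01,-0.16,-0.26,-0.328,-0.406,-0.526,-0.58,-0.536,-0.48,-0.414,-0.342,-0.262],"rx":[0,0,0,0,0,0,0,0,0,0,0,0],"ry":[0,0,0,0,0,0,0,0,0,0,0,0],"rz":[0,0,0,0,0,0,0,0,0,0,0,0],"finger_gap":[30,30,30,30,30,30,30,30,30,30,30,30]}'; python3 nudge.py '{"x":[-0.622,-0.64,-0.646,-0.55,-0.18,0],"y":[0,0,0,0,0,0],"z":[-0.176,-0.088,0.002,0.074,0.04,0],"rx":[0,0,0,0,0,0],"ry":[0,0,0,0,0,0],"rz":[0,0,0,0,0,0],"finger_gap":[30,30,30,30,30,30]}'; python3 nudge.py '{"x":[0,0,0,0,0,0,0.4,0.8,0.8,0.8,0.6,0],"y":[0,0,0,0,0,0,0,0,0,0,0,0],"z":[0,0,0,-0.2,-0.6,-0.7,0,0,0,0,0,0],"rx":[0,0,0,0,0,0,0,0,0,0,0,0],"ry":[0,0,0,0,0,0,0,0,0,0,0,0],"rz":[0,0,0,0,0,0,0,0,0,0,0,0],"finger_gap":[60,85,85,85,85,85,85,85,85,85,85,85]}'; python3 - <<'E'
from h import *
a=ctrl.get_image('side')[155:243,190:300];b=ctrl.get_image('top')[150:245,165:300]
a=cv2.resize(a,(750,600),interpolation=2)
cv2.imwrite('pics/s8.png',a)
E
```

```text
clock: 36.05
eef_pos: [553.0, 110.6, 242.9]
tool_rot: [-3.14, -0.004, 1.663]
force: [3.3, 0.9, -14.0]
width: 45.0
gripper_force: 69.5
clock: 36.65
eef_pos: [565.6, -23.2, 250.1]
tool_rot: [-3.141, -0.001, 1.659]
force: [-5.2, 0.0, 3.4]
width: 45.5
gripper_force: 69.4
clock: 37.85
eef_pos: [550.2, 152.6, 325.1]
tool_rot: [3.141, -0.003, 1.67]
force: [-0.4, 0.4, -0.8]
width: 85.2
gripper_force: 0.0
```

View pics/s8.png

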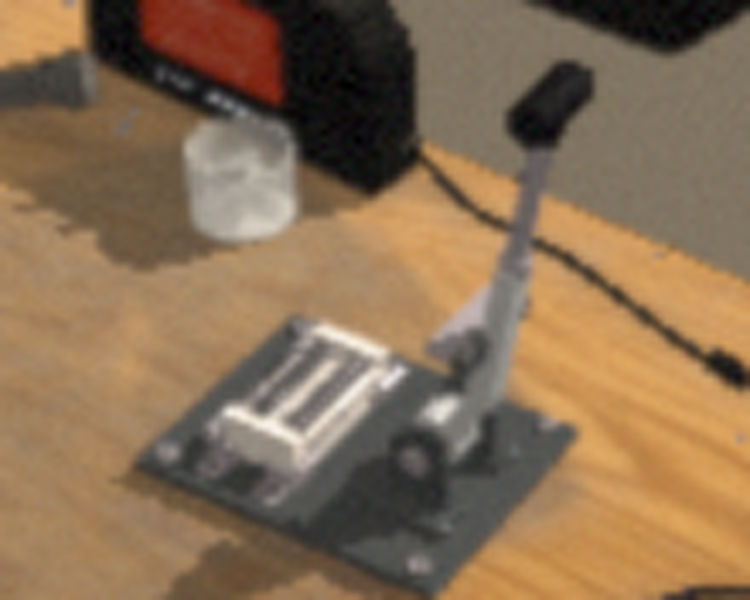

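The block lies flat in the nest ((220,420) to (390,360)) with both rows flush between the end cheeks. The lever is at rest, with its grip at (550,100), which is where the rest position projects. The tub hasn't moved.

```bash
python3 nudge.py '{"x":[0,0,0,0,0],"y":[0,0,0,0,0],"z":[0,0,0,0,0],"rx":[0,0,0,0,0],"ry":[0,0,0,0,0],"rz":[0,0,0,0,0],"finger_gap":[85,85,85,85,85]}'; python3 -c "
from cell import ctrl
print(ctrl.finish_job())"
```

```text
clock: 38.45
eef_pos: [550.9, 145.6, 324.8]
tool_rot: [-3.142, 0.0, 1.66]
force: [0.9, -0.5, 0.3]
width: 85.2
gripper_force: 0.0
the job is handed in; nothing more can be done
None
```

Job handed in at 38.5 s: both clip rows were pressed with the lever and look flush in the last picture, the block lies flat in the nest, the lever is back up, and I touched nothing else on the bench; the hand-in returned no verdict.

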